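Cup under the dispenser, gate held at the mark

ROBOT

A 6-joint arm with a two-finger parallel gripper is mounted at the origin on the work surface. World frame = base frame: x ahead of the robot, y to its left, z up, the work surface at z = 0. Lengths are in mm, angles in rad, forces in N, time in s.
With the tool pointing down it reaches from about 300 to 775 mm from the base axis. Payload 14.6 kg.
Tool frame: the origin (TCP) lies between the finger pads; the fingertips stand manip.tip_reach ahead of it and the grasp point (between the pads) lies 5 mm behind it (manip.tip_reach is the distance from the TCP to the fingertips, in mm); z points along the fingers, y is the line along which they close (so a half turn about z gives the same grasp; the last joint's range is limited). The gripper opens to 94 mm and grips with 3 to 60 N. Pads are 16 mm wide; open, the fingers measure 119 mm over their backs; the gripper's body (75 mm by 177 mm) begins 78 mm behind the grasp point.
Start: joints at [-1.2, 0.3, 1.521, -0, 1.321, -0.067], TCP at [233.163, -498.12, 184.046] pointing down, gripper open.
Joint ranges: [-3.03, 3.03], [-0.79, 2.21], [0.23, 2.52], [-1.04, 4.18], [0, 3.07], [-2.55, 2.55]. Speed limits (rad/s): [2.22, 2.22, 2.57, 3.14, 3.14, 3.14].

INTERFACE

Orientations are given as [roll, pitch, yaw] about the fixed x, y, z axes, in that order (R = Rz(yaw) Ry(pitch) Rx(roll)).
In Python, from cell import manip gives the robot as it stands. The module is installed in compiled form; this text tells all that it offers.
- The arm moves only by the shell command python3 -m creep 'ROWS' [FORCE]. ROWS is JSON, a list of rows, each a list of 3 entries, a list of its own where there are three numbers: the opening, from -1 (shut) to 1 (fully open), then the shift along the tool's x, y, z in cm, then the turn about the tool's z in units of 5 degrees (1.0 is 5 degrees). In form: [[grip, [tx, ty, tz], roll], ...]. A call has 1 to 12 rows; each row is the pose to reach, as a shift and turn from the pose commanded when the call began, along the tool's axes at that moment; what a row does not reach only later rows make up. A row lasts 1/10 s, in which the tool goes at most 50 mm and 8.59 degrees, less where a joint would pass 70% of its speed; a pose out of reach is approached as far as the arm can. A call with a gripper value outside its range is refused whole. The fingers move at their own pace and stop on an object; FORCE is the grip in N (left out, the last holds). Time passes only in rows, so rows that repeat a pose let the fingers close. It gives the time, the measured TCP pose, the force, the opening and the grip force at its end, in the units of the state.
- manip.read_state(): the state, without advancing time (a new reading comes with each control period).
- manip.camera(name): name is "side" or "top"; returns the picture (420x560x3 uint8, red, green, blue); there is no depth.
- manip.camera_params(name): a dict with "fovy" (degrees; the focal length in pixels is half the picture's height over the tangent of half this angle, whatever the lens; pixels are square), "cx", "cy" (the principal point, pixels), "k1" (the pictures are not rectified: a ray, as slopes to the right and down, at radius r is drawn at 1 + k1 r^2 times it, then the intrinsics apply), "origin" and "attitude" of the camera in the world. Camera axes: x right, y down, z forward; pixel columns grow to the right and rows downward; lengths in mm; the calibration is good to about 2 mm. A picture is of the moment at which its call begins. camera_params takes no time and is no camera call.
- manip.sign_off(): hands the job in; it is judged then, once.
The state is a dict: "clock": time; "joints": joint angles; "qd": joint speeds; "effort": joint torques, N m; "eef_pos": TCP position; "eef_rot": TCP orientation; "wrist_force": force on the tool from outside, world axes, zero at the start; "moment": the same for the moment, N m; "finger_gap": finger opening in mm; "finger_force": force on a finger pad.
Only numpy, scipy, OpenCV 4.12 (cv2) and the standard library are available. Lean on these libraries where they do the work, as an engineer would, in place of code of your own. Each camera call takes 0.05 s, during which the arm holds its last target. There are 200 camera calls.

TASK

Set the pantry's dry-food dispenser up for a portion: stand the steel measuring cup upright and centred on the small raised rest under the spout, and let go of it. Only then pull the spring-loaded gate out by its upright handle until its pointer lines up with the index clip on the guide, and finish with the gripper still holding the handle there, since the gate springs shut when let go. Leave the jars and the spoon alone.

Things in the scene. Friction and masses are not known exactly. Their poses are not given: they have to be found in the camera images.
- cup: Open stainless-steel measuring cup, 50 mm high, 58 mm across at the base and 64 mm at the rim, about 150 g. Origin: centre of its underside, z up. A straight flat handle points along its own -x at rim level: it runs from 30 to 130 mm from the cup's axis, 12 mm wide (along y), 10 mm high, its middle 43 mm above the underside. It starts on the worktop to the robot's right.
- dispenser: Fixed dry-food dispenser (empty, nothing flows). Origin on the worktop under the axis of the cup rest, z up. Its white hopper column with wooden lid spans x 71 to 179 mm, y -49 to 49 mm, 284 mm high to the lid's knob. Its spout faces its own -x, roughly the robot's right (world -y); its +y points roughly at the robot.
- lip (a point): Middle of the lower edge of the spout, an open steel chute 56 mm wide that slopes down from the hopper at 38 degrees; 12 mm to the +x of the rest's axis and 144 mm above the worktop. It overhangs the cup (34 mm free above the rim), so the cup is best brought in low from the -x side. Axes as the dispenser's.
- guide (a point): Outer end of the gate's guide, top face: an aluminium channel 46 mm wide along y at the dispenser's x = 55 mm, y 28 to 208 mm, top 199 mm above the worktop, on a thin leg near this end. Axes as the dispenser's.
- rest (a point): Centre of the top of the cup rest, a steel disc 48 mm across on a thin column, 60 mm above the worktop. Axes as the dispenser's.
- gate (a joint): Travel of the gate in m: 0 shut (where its spring keeps it), growing as it is pulled along the dispenser's +y, stop at 0.070. The spring pulls it shut with about 5 N at 0 and 160 N/m more as it opens (about 14 N at 0.056).
- gate_handle (a point): Upright black square post, 14 x 14 mm, 50 mm tall, on the gate's slide. This point: centre of its underside, at x = 55 mm, y = 125 mm (gate shut), 198.5 mm above the worktop; the top is 248.5 mm above the worktop. Axes as the dispenser's; it moves along +y with the gate.
- pointer (a point): Tip of the dark pointer tab, 4 mm wide, that sticks out 24 mm along -x from the post's axis at its foot; same y as the post's axis. Axes as the dispenser's.
- mark (a point): Index mark: the thin upright fin (4 mm) of a dark steel clip on the -x edge of the gate's guide; the gate has to be pulled 24 to 56 mm to bring the pointer level with it along y. Axes as the dispenser's. Clip and fin are fixed; the fin's top is 209 mm above the worktop.
- jar_lentils: Bystander: closed glass jar of red lentils, 90 mm across, 130 mm tall, standing; origin at the centre of its underside.
- jar_cocoa: Bystander: closed glass jar of cocoa, 86 mm across, 115 mm tall, standing; origin at the centre of its underside.
- spoon: Bystander: wooden spoon 220 mm long lying on the worktop to the left.
There are look-alikes about, which are no part of the job. Of the things shaped like the cup, the stainless one is meant.

How it is judged (in metres and radians):
On the way, in this order (a step that is already met when the one before it is completed fails the run):
1. the cup stands released on the rest, upright and centred (horizontal distance between cup and rest below 0.012 m and z of cup in the frame of rest between -0.004 and 0.004 m and angle between cup's own z axis and vertical below 0.09 rad and contact force between the fingers and cup below 0.1 N and contact force between cup and dispenser above 0.3 N), for 0.3 s.
2. the gate is pulled until its pointer meets the mark, held by the fingers (y of pointer in the frame of mark between -0.005 and 0.005 m and contact force between the fingers and gate above 2 N), for 0.3 s.
At the end, for the whole second after the job is handed in: The cup rests still on the rest, clear of the fingers, within 12 mm of its centre, underside within 4 mm of its top, tilted under 5 degrees; the fingers hold the gate handle (over 2 N) with the pointer within 5 mm of the mark along the pull, the gate still (all of step 1 and all of step 2 and velocity of joint gate between -0.01 and 0.01 m/s and linear speed of cup below 0.02 m/s); the arm keeps its last pose, push and grip.
It fails at once if the gate is opened more than 12 mm while the cup is not on the rest (value of joint gate above 0.012 m and not (horizontal distance between cup and rest below 0.02 m and z of cup in the frame of rest between -0.008 and 0.008 m)).
It fails at once if the jar of lentils is moved more than 25 mm (distance of jar_lentils from where it was at the start of the episode above 0.025 m).
It fails at once if the jar of cocoa is moved more than 25 mm (distance of jar_cocoa from where it was at the start of the episode above 0.025 m).
It fails at once if the spoon is moved more than 25 mm (distance of spoon from where it was at the start of the episode above 0.025 m).
It fails at once if a jar is tipped (angle between any of jar_lentils, jar_cocoa's own z axis and vertical above 0.3 rad).
It also fails if it takes over 46 s, if anything falls off the work surface, if the arm or the gripper's body presses on something with over 40 N, if the wrist force passes 120 N, or if a joint passes its speed limit or range.

## Working session

There is one attempt and no reset: what is moved stays moved. The work goes in short steps, Python scripts to look and compute and a shell command to move; the robot and the scene stay as the last step left them, time stands still between calls to the robot, and variables do not carry over. Pictures are saved under pics/ and viewed, at most 10 in all, crops included, and the job is handed in when it is done.

```bash
mkdir -p pics; python3 - <<'E'
from cell import manip
import cv2
for n in("side","top"):
    im=manip.camera(n); cv2.imwrite(f"pics/{n}0.png",im[:,:,::-1]); print(n,manip.camera_params(n))
print(manip.read_state(),manip.tip_reach)
E
```

```text
side {'fovy': 49.11054179752294, 'cx': 280.25849156991126, 'cy': 204.21199026716744, 'k1': -0.05489980431730276, 'origin': array([-110.40824441,  745.89508452, 1230.00141162]), 'attitude': array([-2.43085245,  0.01711694, -2.4740277 ])}
top {'fovy': 46.02484110157493, 'cx': 279.94906614462985, 'cy': 211.7804796441169, 'k1': -0.10350907697466553, 'origin': array([ 268.96284369,   -7.32247357, 1304.80106096]), 'attitude': array([-2.93589746, -0.00427831, -1.41374378])}
{'clock': 0.1, 'joints': array([-1.19958889e+00,  3.00398846e-01,  1.52151247e+00, -2.67014726e-05,
        1.32071041e+00, -6.66177218e-02]), 'qd': array([-0.00108157, -0.00200573, -0.00237068, -0.00052463, -0.00263791,
        0.00107227]), 'effort': array([-3.92265538e-04, -5.32644904e+01, -3.53285122e+01,  7.08403392e-02,
        2.34514161e-02, -6.59859325e-05]), 'eef_pos': array([ 233.07162688, -497.88894997,  183.55500195]), 'eef_rot': array([-3.14056414e+00, -4.26974357e-05,  4.37831757e-01]), 'wrist_force': array([-0.3324699 , -0.13284849,  0.32362049]), 'moment': array([ 0.02005842, -0.01407602,  0.0115488 ]), 'finger_force': 0.0, 'finger_gap': 94.04719212027109} 14.0
```

View pics/side0.png

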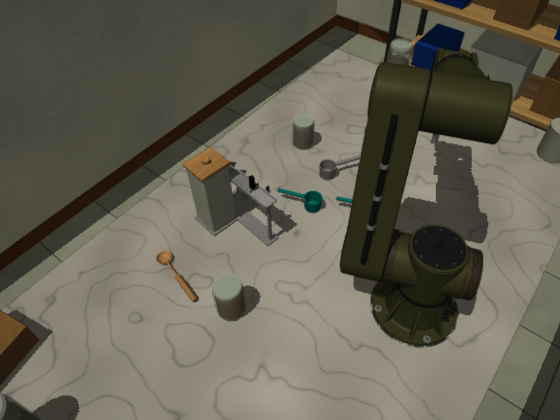

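View pics/top0.png

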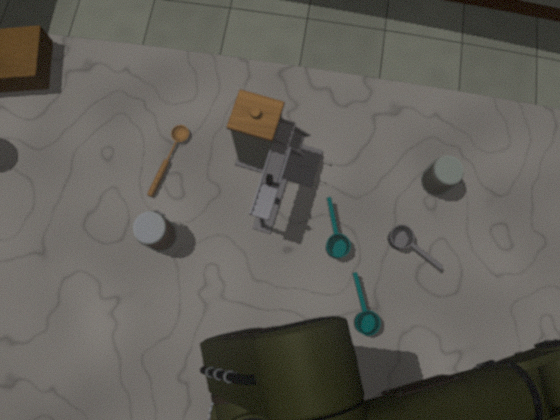

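The side view shows the steel cup at (328,169), the dispenser lid at (207,163), the gate handle at (252,182) and the jars at (303,132) and (229,297). In the top view the things shaped like the cup are steel (402,237), teal (338,245) and teal (367,322). I choose the steel one at (402,237), with its handle end at (441,270). The spoon is at (165,160).

```bash
cat > h.py <<'E'
import numpy as np, cv2
from scipy.spatial.transform import Rotation as R
from cell import manip
def cam(n):
    p=manip.camera_params(n); f=210/np.tan(np.radians(p['fovy']/2))
    return p,f,R.from_euler('xyz',p['attitude']).as_matrix(),np.array(p['origin'])
def proj(n,P):
    p,f,A,o=cam(n); c=(np.atleast_2d(P)-o)@A; s=c[:,:2]/c[:,2:]
    s=s*(1+p['k1']*(s**2).sum(1,keepdims=True)); return s*f+[p['cx'],p['cy']]
def ray(n,uv):
    p,f,A,o=cam(n); d=(np.array(uv,float)-[p['cx'],p['cy']])/f; s=d.copy()
    for _ in range(20): s=d/(1+p['k1']*(s@s))
    return o,A@np.r_[s,1]
def onz(n,uv,z):
    o,d=ray(n,uv); return o+d*(z-o[2])/d[2]
def tri(a,b):
    (o1,d1),(o2,d2)=ray("top",a),ray("side",b)
    t=np.linalg.lstsq(np.c_[d1,-d2],o2-o1,rcond=None)[0]
    p,q=o1+t[0]*d1,o2+t[1]*d2; return (p+q)/2,np.linalg.norm(p-q)
E
python3 - <<'E'
from h import *
t=cv2.imread("pics/top0.png"); s=cv2.imread("pics/side0.png")
def crop(im,x,y,w,h,k): return cv2.convertScaleAbs(cv2.resize(im[y:y+h,x:x+w],None,fx=k,fy=k,interpolation=cv2.INTER_CUBIC),alpha=1.8)
a=crop(t,220,85,100,150,4); b=crop(s,180,145,100,105,4)
c=crop(t,380,215,70,60,4)
o=np.zeros((600,800,3),np.uint8); o[:600,:400]=a; o[:420,400:]=b; o[420:600,400:680]=c[:180]
cv2.imwrite("pics/crop1.png",o)
for n in("top","side"):
  print(n, proj(n,[[400,-100,0]]))
print(onz("top",(402,237),50),onz("top",(441,270),48),onz("top",(256,113),284))
E
```

```text
top [[320.31000493 270.20573553]]
side [[322.35426309 221.18766119]]
[ 512.24057045 -293.67567843   50.        ] [ 442.94535135 -404.26738863   48.        ] [691.99799861 108.84601742 284.        ]
```

View pics/crop1.png

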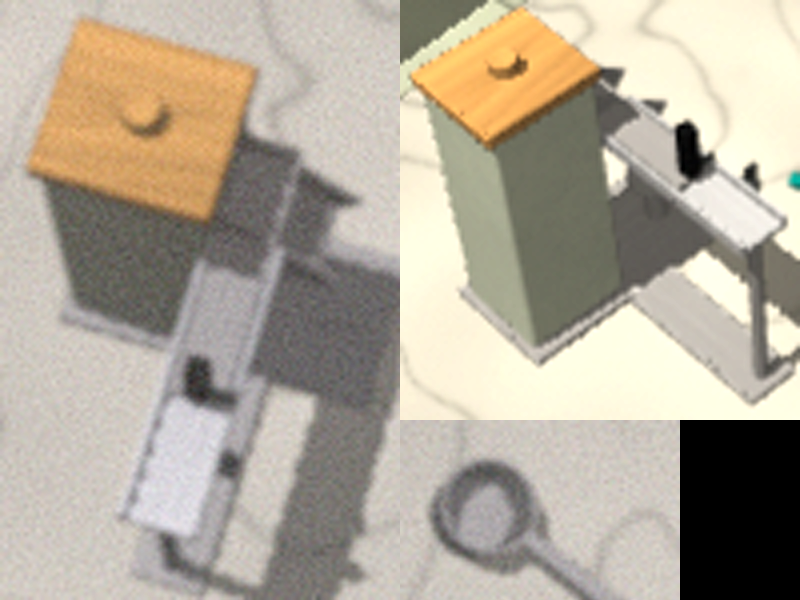

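The close crop confirms an open steel cup with a grey handle. The rim centre is at about (401.3,238) in the top view, the post top at (269,175.5), the pointer tip at (279,185) and the fin top at (277.7,199.5). The guide's outer end is at about (250.5,214). Next I fit the dispenser pose from known points in both views, and get the cup from masks.

```bash
python3 - <<'E'
from h import *
from scipy.optimize import least_squares
T=lambda x,y:(220+x/4,85+y/4); S=lambda x,y:(180+(x-400)/4,145+y/4)
pts=[("top",(125,0,281),T(144,115)),("side",(125,0,281),S(506,60)),
("top",(78,208,199),T(122,516)),("side",(78,208,199),S(743,249)),("side",(32,208,199),S(785,222)),
("top",(55,125,248.5),T(196,363)),("side",(55,125,248.5),S(686,126)),("top",(31,125,203),T(237,400)),]
W=lambda q,P:np.array([q[0],q[1],0])+R.from_euler('z',q[2]).apply(P)
res=lambda q:np.concatenate([(proj(n,W(q,P))[0]-uv) for n,P,uv in pts])
r=least_squares(res,[690,-16,1.57],x_scale=[10,10,.1],loss='soft_l1'); q=r.x
print("disp",q,np.degrees(q[2])); print(res(q).reshape(-1,2).round(1))
np.save("disp.npy",q)
fin,e=tri(T(231,457),S(751,167)); print("fin",fin,e)
inv=lambda P:R.from_euler('z',-q[2]).apply(P-np.array([q[0],q[1],0]))
print("fin disp",inv(fin), inv(onz("top",T(231,457),209)),inv(onz("side",S(751,167),209)))
print("pointer disp",inv(onz("top",T(237,400),203)), "post side", inv(onz("side",S(686,126),248.5)))
# cup
im=cv2.imread("pics/top0.png"); g=cv2.cvtColor(im,cv2.COLOR_BGR2GRAY)
c=cv2.GaussianBlur(g,(3,3),0)[215:285,380:455]
_,m=cv2.threshold(c,0,255,cv2.THRESH_BINARY_INV+cv2.THRESH_OTSU)
n,l,st,ce=cv2.connectedComponentsWithStats(m)
i=1+st[1:,4].argmax(); mm=(l==i).astype(np.uint8); print(st[i])
cs,_=cv2.findContours(mm,cv2.RETR_EXTERNAL,cv2.CHAIN_APPROX_NONE); k=max(cs,key=cv2.contourArea)
f=cv2.morphologyEx(cv2.drawContours(mm*0,[k],-1,1,-1),cv2.MORPH_OPEN,np.ones((11,11),np.uint8))
ys,xs=np.nonzero(f); print("cup px",xs.mean()+380,ys.mean()+215,np.ptp(xs),np.ptp(ys))
h=(mm>0)&(cv2.dilate(f,np.ones((7,7)))==0); ys,xs=np.nonzero(h); P=np.c_[xs+380,ys+215]; 
print("handle px",P.min(0),P.max(0),P.mean(0))
o=onz("top",(401.3,238),50); hm=onz("top",P.mean(0),46); print("rim",o,"handle mean",hm, "dir deg",np.degrees(np.arctan2(*(o-hm)[1::-1])))
w=[onz("top",p,46) for p in P]; vx,vy,x0,y0=cv2.fitLine(np.array(w,np.float32)[:,:2],cv2.DIST_L2,0,.01,.01).ravel()
print("handle line deg",np.degrees(np.arctan2(vy,vx)),x0,y0,"offset of rim centre",(o[0]-x0)*-vy+(o[1]-y0)*vx)
for nme,uv in(("cocoa/lentils",(449,168)),("jar2",(149,228))): print(nme,onz("top",uv,120))
E
```

```text
disp [676.73507967 -13.37780535   1.42946032] 81.90204357619304
[[-0.4 -1.3]
 [-0.5 -0.6]
 [-1.5 -0.2]
 [-0.2 -0.7]
 [ 0.7 -2.2]
 [ 0.1  1.5]
 [ 0.3 -0. ]
 [ 0.1  0.6]]
fin [523.34135643  33.0151498  206.41428469] 1.6804007675081416
fin disp [ 24.32240824 158.39937208 206.41428469] [ 24.63582205 158.2746929  209.        ] [ 25.51057906 161.03057154 209.        ]
pointer disp [ 31.69241668 123.69448928 203.        ] post side [ 55.60293735 124.42901125 248.5       ]
[  7  10  57  48 677]
cup px 401.3315789473684 238.5719298245614 24 25
handle px [416 249] [443 272] [429.02142857 260.95      ]
rim [ 509.35683498 -292.14832433   50.        ] handle mean [ 461.76720845 -371.37326848   46.        ] dir deg 59.007185881596584
handle line deg 59.716927 461.78085 -371.36612 offset of rim centre -1.1366288388954402
cocoa/lentils [ 693.09589209 -378.67526731  120.        ]
jar2 [423.48667466 336.39698939 120.        ]
```

```bash
python3 -m creep '[[0.2,[4,-0.5,2],-1],[0.2,[8,-1,4],-2],[0.2,[12,-1.5,6],-3],[0.2,[16,-2,8],-4],[0.2,[20,-2.5,8],-5],[0.2,[24,-3,8],-6],[0.2,[27,-3.4,8],-6.9],[0.2,[28.9,-3.6,8],-6.9],[0.2,[28.9,-3.6,8],-6.9],[0.2,[28.9,-3.6,8],-6.9]]' 40
python3 - <<'E'
from h import *
s=manip.read_state(); print(s['eef_pos'],s['eef_rot'],s['finger_gap'],s['joints'])
o=[]
for n in("top","side"):
    im=manip.camera(n)[:,:,::-1]; u,v=proj(n,[485,-335,40])[0].astype(int)
    o.append(cv2.convertScaleAbs(cv2.resize(im[v-50:v+50,u-50:u+50],None,fx=4,fy=4,interpolation=cv2.INTER_CUBIC),alpha=1.8)); print(u-50,v-50)
cv2.imwrite("pics/c2.png",np.hstack(o))
E
```

```text
clock: 1.1
eef_pos: [479.3, -343.0, 103.7]
eef_rot: [-3.141, 0.0, 1.04]
wrist_force: [0.3, 0.0, -0.5]
finger_gap: 56.5
finger_force: 0.0
[ 479.2652116  -342.95372927  103.66050117] [-3.14079595e+00  2.20565635e-05  1.04026032e+00] 56.499241840754145 [-6.83180764e-01  4.61125129e-01  1.49324242e+00 -1.54093805e-04
  1.18800919e+00 -1.52587139e-01]
365 200
290 113
```

View pics/c2.png

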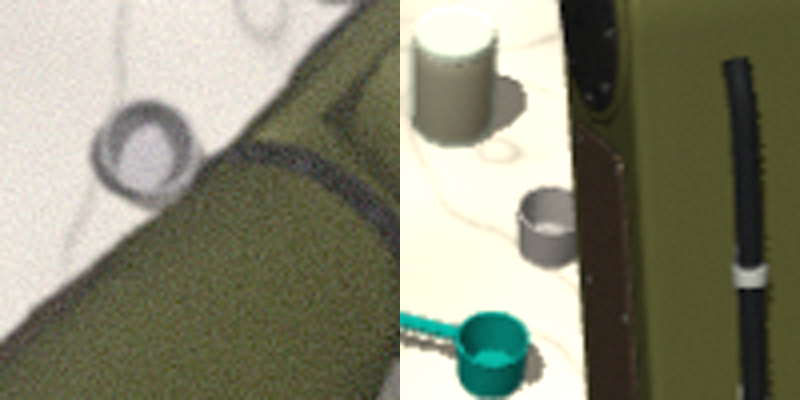

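The cup's rim is still at about (401.5,238), and the arm hides its handle. I lower onto the handle and close.

```bash
python3 -m creep '[[0.2,[0,0,2],0],[0.2,[0,0,4],0],[0.2,[0,0,6],0],[0.2,[0,0,6.6],0],[0.2,[0,0,6.6],0],[-1,[0,0,6.6],0],[-1,[0,0,6.6],0],[-1,[0,0,6.6],0],[-1,[0,0,6.6],0],[-1,[0,0,6.6],0],[-1,[0,0,6.6],0],[-1,[0,0,6.6],0]]' 55
```

```text
clock: 2.4
eef_pos: [479.6, -343.0, 38.1]
eef_rot: [-3.142, -0.0, 1.04]
wrist_force: [-0.3, 0.9, -0.5]
finger_gap: 3.9
finger_force: 0.0
```

```bash
python3 -m creep '[[-1,[0,0,0],0],[-1,[0,0,0],0]]'; python3 - <<'E'
from h import *
s=manip.read_state(); print(s['eef_pos'],s['finger_gap'],s['finger_force'])
o=[]
for n in("top","side"):
    im=manip.camera(n)[:,:,::-1]; u,v=proj(n,[485,-335,40])[0].astype(int)
    o.append(cv2.convertScaleAbs(cv2.resize(im[v-50:v+50,u-50:u+50],None,fx=4,fy=4,interpolation=cv2.INTER_CUBIC),alpha=1.8)); print(u-50,v-50)
cv2.imwrite("pics/c3.png",np.hstack(o))
E
```

```text
clock: 2.6
eef_pos: [479.6, -343.0, 38.0]
eef_rot: [-3.141, -0.0, 1.04]
wrist_force: [0.0, -0.0, 0.1]
finger_gap: 0.1
finger_force: 0.0
[ 479.63099794 -342.96386543   38.00582083] 0.11324026210644096 0.0
365 200
290 113
```

View pics/c3.png

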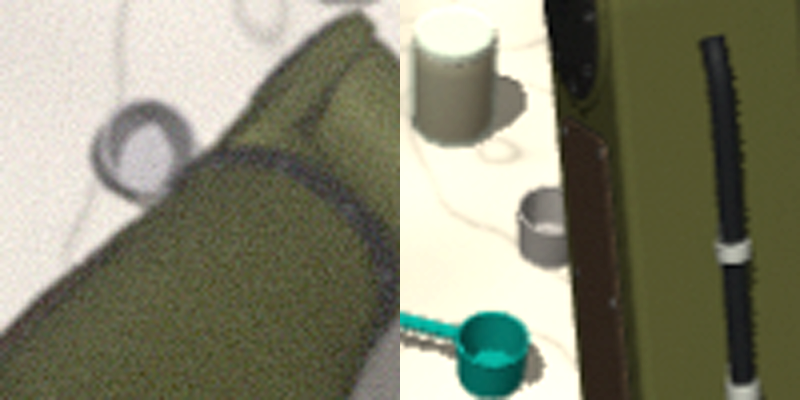

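```bash
python3 - <<'E'
from h import *
print("pred side rim/handle pts",proj("side",[[509,-292.5,50],[509,-292.5,0],[479.6,-343,43],[443,-404,43]]).round(1))
print("pred top",proj("top",[[509,-292.5,50],[479.6,-343,43],[443,-404,43]]).round(1))
s=cv2.imread("pics/side0.png");t=cv2.imread("pics/top0.png")
for im,x,y in((s,300,130),(t,380,210)):
    pass
f=lambda im,x,y:cv2.convertScaleAbs(cv2.resize(im[y:y+75,x:x+75],None,fx=5.3334,fy=5.3334,interpolation=cv2.INTER_CUBIC),alpha=1.8)
cv2.imwrite("pics/c4.png",np.hstack([f(s,305,130),f(t,380,210)]))
E
```

```text
pred side rim/handle pts [[328.7 165.6]
 [327.9 175.2]
 [342.9 162.7]
 [360.1 157.8]]
pred top [[401.4 238.2]
 [418.7 252.6]
 [440.3 270.1]]
```

View pics/c4.png

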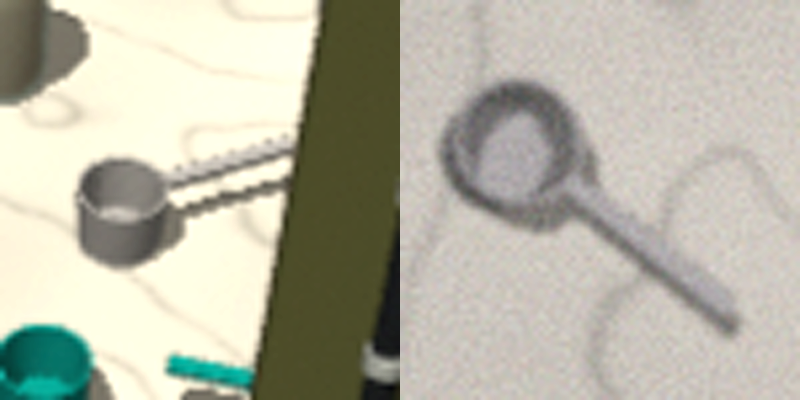

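The handle is where I measured it in both views, yet the fingers closed on nothing. Before trying again I'll lift to open space and look at where the fingers really are compared with the reported TCP.

```bash
python3 -m creep '[[-1,[0,0,-4],0],[-1,[0,0,-8],0],[-1,[0,0,-12],0],[-1,[2,0,-16],0],[0,[6,-1,-17],0],[0,[10,-1.5,-17],0],[0,[14,-2,-17],0],[0,[18,-2.7,-17],0],[0,[20,-3,-17],0],[0,[20,-3,-17],0],[0,[20,-3,-17],0],[0,[20,-3,-17],0]]'; python3 - <<'E'
from h import *
s=manip.read_state(); p=s['eef_pos']; M=R.from_euler('xyz',s['eef_rot']).as_matrix(); g=s['finger_gap']; print(p,s['eef_rot'],g)
o=[]
for n in("top","side"):
    im=manip.camera(n)[:,:,::-1].copy(); cv2.imwrite(f"pics/raw5{n}.png",im); u,v=proj(n,p)[0].astype(int)
    print(n,"tip px",proj(n,[p+M@[0,k*g/2,14] for k in(-1,1)]).round(1).tolist(),u-50,v-50)
    o.append(cv2.convertScaleAbs(cv2.resize(im[v-75:v+75,u-75:u+75],(400,400),interpolation=cv2.INTER_CUBIC),alpha=2))
    for k in(-1,1):
        q=(proj(n,p+M@[0,k*g/2,14])[0]-[u-75,v-75])*400/150
        cv2.drawMarker(o[-1],tuple(int(a) for a in q),(0,0,255),cv2.MARKER_CROSS,8,1)
cv2.imwrite("pics/c5.png",np.hstack(o))
E
```

```text
clock: 3.9
eef_pos: [554.7, -156.4, 208.0]
eef_rot: [-3.142, 0.0, 1.039]
wrist_force: [0.4, -0.9, -0.2]
finger_gap: 46.7
finger_force: 0.0
[ 554.67585496 -156.38782487  208.01951904] [-3.14154740e+00  1.60849658e-04  1.03885414e+00] 46.71592106923702
top tip px [[354.7, 208.0], [366.9, 192.8]] 311 148
side tip px [[299.4, 156.1], [293.9, 147.1]] 246 98
```

View pics/c5.png

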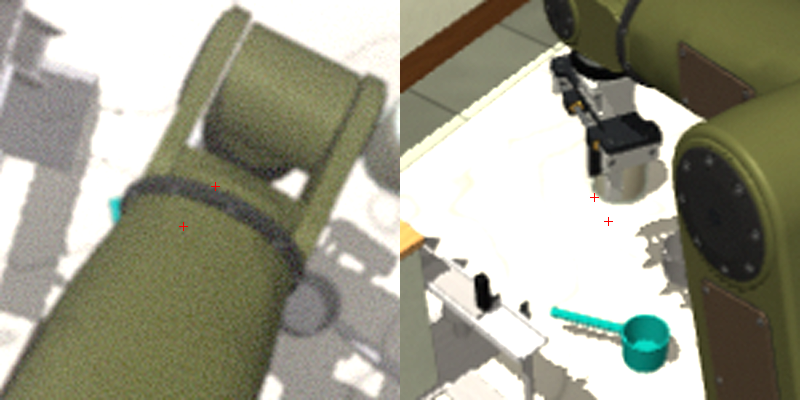

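The side view shows the gripper's jaws around crop (560-660, 60-175). My predicted tips, at (594,197) and (608,221), fall noticeably below the fingers I can see. I need one closer look.

```bash
python3 - <<'E'
from h import *
s=manip.read_state(); p=s['eef_pos']; M=R.from_euler('xyz',s['eef_rot']).as_matrix()
im=cv2.imread("pics/raw5side.png")[80:170,262:342]
o=cv2.resize(im,None,fx=6.6,fy=6.6,interpolation=cv2.INTER_CUBIC); o=cv2.convertScaleAbs(o,alpha=1.3,beta=25)
def dr(P,c):
    q=(proj("side",p+M@np.array(P,float))[0]-[262,80]+.5)*6.6; cv2.drawMarker(o,tuple(int(a) for a in q),c,cv2.MARKER_CROSS,12,1)
for k in(-1,1):
    dr([0,k*23.4,14],(0,0,255)); dr([0,k*88,-83],(255,0,0)); 
dr([0,0,-83],(0,255,0)); dr([0,0,0],(0,255,255))
cv2.imwrite("pics/c6.png",o)
E
```

```text
(no output)
```

View pics/c6.png

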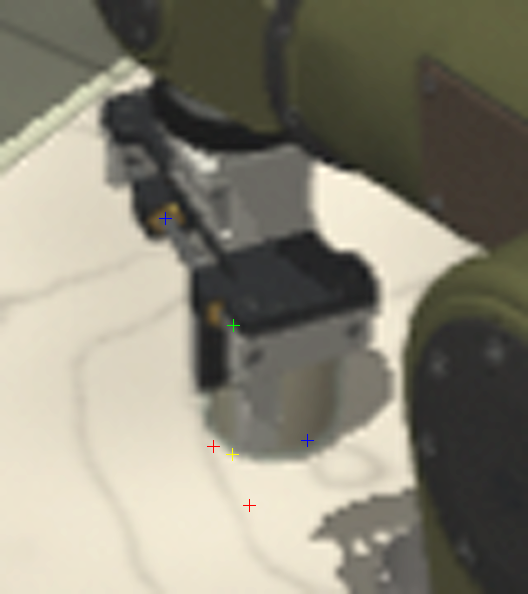

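```bash
python3 -m creep '[[1,[0,0,0],0],[1,[0,0,0],0],[1,[0,0,0],0],[1,[0,0,0],0],[1,[0,0,0],0],[1,[0,0,0],0]]'; python3 -c "
from h import *
print(manip.read_state()['finger_gap']);cv2.imwrite('pics/open.png',manip.camera('side')[:,:,::-1])"
python3 -m creep '[[-1,[0,0,0],0],[-1,[0,0,0],0],[-1,[0,0,0],0],[-1,[0,0,0],0],[-1,[0,0,0],0],[-1,[0,0,0],0],[-1,[0,0,0],0],[-1,[0,0,0],0],[-1,[0,0,0],0],[-1,[0,0,0],0]]'; python3 - <<'E'
from h import *
s=manip.read_state(); p=s['eef_pos']; M=R.from_euler('xyz',s['eef_rot']).as_matrix(); print(p,s['finger_gap'])
b=manip.camera('side')[:,:,::-1].copy(); a=cv2.imread('pics/open.png'); cv2.imwrite('pics/shut.png',b)
d=cv2.GaussianBlur(cv2.absdiff(a,b).max(2),(3,3),0)
n,l,st,c=cv2.connectedComponentsWithStats((d>14).astype(np.uint8))
for i in range(1,n):
    if st[i,4]>15: print(st[i],c[i].round(1))
for g in(94,0):
    for k in(-1,1): print(g,"pred tip",proj("side",p+M@[0,k*g/2,14])[0].round(1),"root",proj("side",p+M@[0,k*g/2,-80])[0].round(1))
f=lambda im:cv2.resize(im[80:170,257:337],(355,400),interpolation=cv2.INTER_CUBIC)
cv2.imwrite('pics/c7.png',cv2.convertScaleAbs(np.hstack([f(a),f(b)]),alpha=1.3,beta=25))
E
```

```text
clock: 4.6
eef_pos: [555.0, -155.3, 208.1]
eef_rot: [3.142, 0.0, 1.04]
wrist_force: [0.6, -0.4, -0.3]
finger_gap: 91.4
finger_force: 0.0
91.39543023058695
clock: 5.65
eef_pos: [555.0, -155.3, 208.1]
eef_rot: [3.142, -0.0, 1.04]
wrist_force: [-0.3, -0.0, 0.2]
finger_gap: 17.1
finger_force: 0.0
[ 555.03970455 -155.33332466  208.06756815] 17.14792894682626
[278 102  19  41 310] [288.2 120.7]
[299 149   8   5  36] [302.5 150.9]
[309 161  14  21 155] [315.6 170.8]
[319 180  11   9  51] [324.2 184.5]
94 pred tip [301.9 160.9] root [302.5 138.8]
94 pred tip [291.  142.9] root [291.  120.8]
0 pred tip [296.3 151.7] root [296.6 129.6]
0 pred tip [296.3 151.7] root [296.6 129.6]
```

View pics/c7.png

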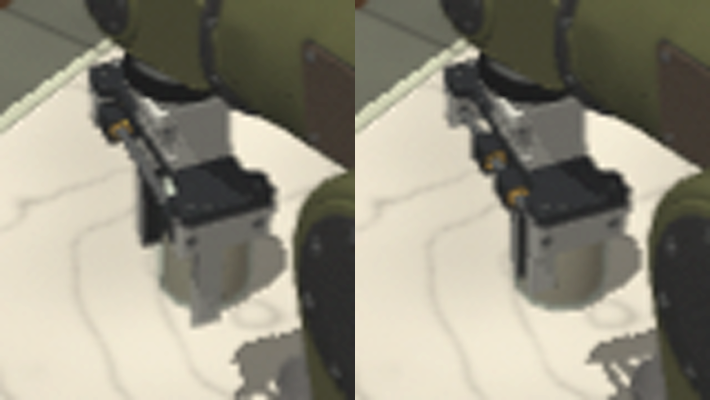

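Now the fingers are clear. In the open picture their tips are at about full-frame (291,134.5) and (303,152.5), but I predicted (291,143) and (302,161). So the real tips sit about 8 px (roughly 35 mm) higher than `tip_reach` says, and the first grasp closed above the handle. I'll go back over the handle and feel down to the worktop to get the true tip height.

```bash
python3 -m creep '[[0.2,[-4,0.6,0],0],[0.2,[-8,1.2,0],0],[0.2,[-12,1.8,0],0],[0.2,[-16,2.4,2],0],[0.2,[-19,3,6],0],[0.2,[-20,3,10],0],[0.2,[-20,3,14],0],[0.2,[-20,3,16],0],[0.2,[-20,3,17],0],[0.2,[-20,3,18],0],[0.2,[-20,3,18.5],0],[0.2,[-20,3,18.5],0]]'
```

```text
clock: 6.9
eef_pos: [479.8, -343.0, 23.2]
eef_rot: [3.141, 0.0, 1.04]
wrist_force: [-0.5, -1.1, -0.3]
finger_gap: 56.1
finger_force: 0.0
```

```bash
python3 -m creep '[[0.2,[0,0,0.4],0],[0.2,[0,0,0.8],0],[0.2,[0,0,0.8],0]]' | grep -E "pos|wrist"; python3 -m creep '[[0.2,[0,0,0.2],0],[0.2,[0,0,0.2],0]]' | grep -E "pos|wrist"; python3 -m creep '[[0.2,[0,0,0.2],0],[0.2,[0,0,0.2],0]]' | grep -E "pos|wrist"
```

```text
eef_pos: [479.5, -342.9, 14.8]
wrist_force: [-0.5, -0.5, 0.0]
eef_pos: [479.6, -343.0, 12.9]
wrist_force: [-0.3, -0.4, 0.5]
eef_pos: [479.6, -342.9, 10.8]
wrist_force: [0.6, 0.6, -0.3]
```

The tips are already past the height where `tip_reach` would have them touch, and there is no contact, so the offset is real. I go a little lower and close.

```bash
python3 -m creep '[[0.2,[0,0,0.3],0],[0.2,[0,0,0.3],0]]' | grep -E "pos|wrist"; python3 -m creep '[[0.2,[0,0,0.3],0],[0.2,[0,0,0.3],0]]' | grep -E "pos|wrist"; python3 -m creep '[[-1,[0,0,0],0],[-1,[0,0,0],0],[-1,[0,0,0],0],[-1,[0,0,0],0],[-1,[0,0,0],0],[-1,[0,0,0],0],[-1,[0,0,0],0],[-1,[0,0,0],0]]' 55
```

```text
eef_pos: [479.5, -342.9, 7.6]
wrist_force: [0.9, 0.2, 0.1]
eef_pos: [479.5, -342.9, 4.6]
wrist_force: [-0.1, -0.6, 0.2]
clock: 8.8
eef_pos: [479.7, -343.0, 5.1]
eef_rot: [3.142, -0.0, 1.04]
wrist_force: [-0.3, 1.4, 0.3]
finger_gap: 10.9
finger_force: 54.8
```

Firm grip on the handle (54.8 N), so I lift. With the cup's underside at z=0 the eef z is about 4.9. I also refine the dispenser pose by triangulating several features.

```bash
python3 -m creep '[[-1,[0,0,-1],0],[-1,[0,0,-2.5],0],[-1,[0,0,-4.5],0],[-1,[0,0,-6.5],0],[-1,[0,0,-7.5],0],[-1,[1,0.5,-7.5],-0.3],[-1,[3,1,-7.5],-0.6],[-1,[5,2,-7.5],-1],[-1,[7,2.5,-7.5],-1.5],[-1,[9,3.2,-7.5],-2],[-1,[11,4,-7.5],-2.5],[-1,[11,4,-7.5],-2.5]]' 
python3 - <<'E'
from h import *
T=lambda x,y:(220+x/4,85+y/4); S=lambda x,y:(180+(x-400)/4,145+y/4)
F={"lidA":((82,20),(522,8),(179,-49)),"lidB":((258,70),(600,72),(71,-49)),"lidC":((212,220),(490,145),(71,49)),"lidD":((28,172),(412,75),(179,49)),
"post":((196,364),(686,127),(55,125)),"gend":((122,516),(743,249),(78,208))}
A=[];B=[]
for k,(t,s,d) in F.items():
    P,e=tri(T(*t),S(*s)); A.append(P[:2]);B.append(d); print(k,P.round(1),round(e,1))
A=np.array(A);B=np.array(B,float); 
for sel in(range(6),range(4)):
    a,b=A[list(sel)],B[list(sel)]; ac,bc=a.mean(0),b.mean(0); H=(b-bc).T@(a-ac); th=np.arctan2(H[0,1]-H[1,0],H[0,0]+H[1,1])
    Rm=np.array([[np.cos(th),-np.sin(th)],[np.sin(th),np.cos(th)]]); t=ac-Rm@bc; print("rest",t,np.degrees(th)); print((A-(B@Rm.T+t)).round(1).tolist())
E
```

```text
clock: 10.0
eef_pos: [571.3, -266.0, 79.0]
eef_rot: [-3.141, -0.001, 1.263]
wrist_force: [0.1, 0.9, -1.7]
finger_gap: 11.2
finger_force: 54.8
lidA [675.7 127.5 368.9] 51.7
lidB [716.2  39.4 221.4] 75.7
lidC [715.4  88.3 141.8] 63.5
lidD [664.7 179.2 319.5] 67.2
post [563.1  58.9 246.6] 2.1
gend [483.5  90.4 191.9] 0.4
rest [679.80109828 -13.73111661] 83.58334192462226
[[-72.8, -31.2], [-20.3, -11.9], [76.4, 26.0], [13.6, 9.6], [1.4, 4.1], [1.7, 3.4]]
rest [692.90835177 -16.37199552] 89.95161559092882
[[-66.3, -35.1], [-25.8, -15.1], [71.5, 33.7], [20.6, 16.6], [-4.8, 20.2], [-1.5, 28.6]]
```

```bash
python3 - <<'E'
from h import *
T=lambda x,y:(220+x/4,85+y/4); S=lambda x,y:(180+(x-400)/4,145+y/4)
F={"lidA":((82,20),(412,75),(179,-49)),"lidB":((258,70),(522,8),(71,-49)),"lidC":((212,220),(600,72),(71,49)),"lidD":((28,172),(490,145),(179,49)),
"post":((196,364),(686,127),(55,125)),"gend":((122,516),(743,249),(78,208))}
A=[];B=[]
for k,(t,s,d) in F.items():
    P,e=tri(T(*t),S(*s)); A.append(P[:2]);B.append(d); print(k,P.round(1),round(e,1))
A=np.array(A);B=np.array(B,float); 
for sel in(range(6),range(4)):
    a,b=A[list(sel)],B[list(sel)]; ac,bc=a.mean(0),b.mean(0); H=(b-bc).T@(a-ac); th=np.arctan2(H[0,1]-H[1,0],H[0,0]+H[1,1])
    Rm=np.array([[np.cos(th),-np.sin(th)],[np.sin(th),np.cos(th)]]); t=ac-Rm@bc; print("rest",t,np.degrees(th)); print((A-(B@Rm.T+t)).round(1).tolist())
s=manip.read_state(); print(s['eef_pos'],s['eef_rot'])
E
```

```text
lidA [750.2 155.5 265. ] 0.4
lidB [734.9  51.6 266. ] 0.2
lidC [643.9  63.  259.2] 1.2
lidD [655.4 169.5 260.7] 1.0
post [563.1  58.9 246.6] 2.1
gend [483.5  90.4 191.9] 0.4
rest [679.49257375 -13.76525965] 82.37038150455288
[[-1.6, -1.6], [-2.6, 1.5], [3.5, -0.1], [0.7, -0.6], [0.2, 1.6], [-0.2, -0.8]]
rest [679.77253091 -14.01389016] 82.49848221192921
[[-1.5, -1.5], [-2.7, 1.6], [3.4, 0.3], [0.8, -0.3], [0.1, 2.1], [-0.3, -0.1]]
[ 571.3438554  -266.04068394   78.96170967] [-3.14057137e+00 -5.68039033e-04  1.26288885e+00]
```

The rest is at (679.5,-13.8) and the dispenser's yaw is 82.3°, consistent over six features. On to the entry point at the -x side.

```bash
python3 -m creep '[[-1,[1,0.7,0],-0.3],[-1,[2.5,1.7,0],-0.6],[-1,[4,2.7,0],-1],[-1,[5.5,3.7,0],-1.4],[-1,[7,4.7,0],-1.8],[-1,[8,5.5,0],-2],[-1,[8.8,5.9,0],-2],[-1,[8.8,5.9,0],-2],[-1,[8.8,5.9,0],-2]]'
python3 - <<'E'
from h import *
s=manip.read_state(); p=s['eef_pos']; y=s['eef_rot'][2]; d=np.array([671.7,-71.7])-p[:2]
print("tx,ty mm",d@[np.cos(y),np.sin(y)],d@[np.sin(y),-np.cos(y)],"yaw err",np.degrees(y)-82.3)
c=p[:2]+58.4*np.array([np.cos(y),np.sin(y)]); z=p[2]-4.9
im=manip.camera("top")[:,:,::-1].copy(); cv2.imwrite("pics/t8.png",im); sd=manip.camera("side")[:,:,::-1].copy(); cv2.imwrite("pics/s8.png",sd)
o=[]
for n,i in(("top",im),("side",sd)):
    u,v=proj(n,[*c,z+50])[0]; a,b=int(u)-40,int(v)-40
    k=cv2.convertScaleAbs(cv2.resize(i[b:b+80,a:a+80],(400,400),interpolation=cv2.INTER_CUBIC),alpha=1.5); print(n,u,v,"crop origin",a,b)
    ring=proj(n,[[c[0]+32*np.cos(t),c[1]+32*np.sin(t),z+50] for t in np.arange(0,6.28,.4)])
    for r in ring: cv2.circle(k,(int((r[0]-a+.5)*5),int((r[1]-b+.5)*5)),1,(0,0,255),-1)
    o.append(k)
cv2.imwrite("pics/c8.png",np.hstack(o))
E
```

```text
clock: 10.9
eef_pos: [652.8, -203.0, 79.9]
eef_rot: [-3.141, 0.0, 1.432]
wrist_force: [-0.2, -1.1, -1.6]
finger_gap: 11.4
finger_force: 54.8
tx,ty mm 132.61710243179337 0.5738132072467437 yaw err -0.24306280499574484
top 356.97897091508116 165.0517780949714 crop origin 316 125
side 270.19610892979995 155.36179248350064 crop origin 230 115
```

View pics/c8.png

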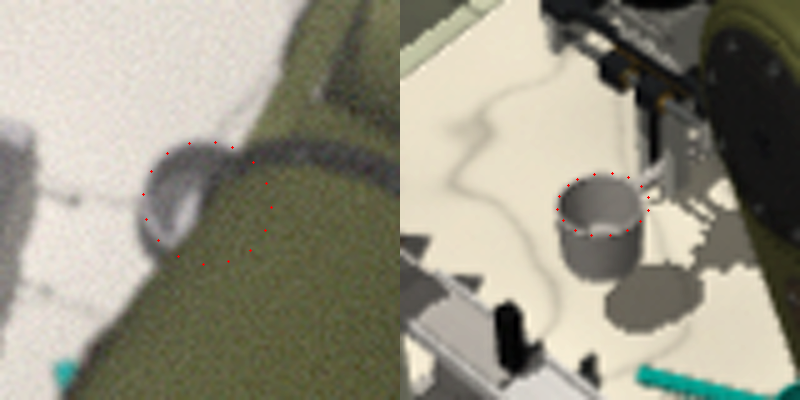

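The predicted rim ring matches the cup in both views (side rim centre at crop (602,205)), so the cup hangs upright where computed. Slide in low.

```bash
python3 -m creep '[[-1,[1,0,0],0],[-1,[3,0,0],0],[-1,[5,0,0],0],[-1,[7,0,0],0],[-1,[9,0,0],0],[-1,[11,0,0],0],[-1,[12.3,0,0],0],[-1,[13,0,0],0],[-1,[13.3,0.05,0],0],[-1,[13.3,0.05,0],0],[-1,[13.3,0.05,0],0]]' | grep -E "pos|rot|wrist"; python3 -m creep '[[-1,[0,0,0.4],0],[-1,[0,0,0.8],0],[-1,[0,0,1.2],0],[-1,[0,0,1.2],0],[-1,[0,0,1.2],0]]' | grep -E "pos|rot|wrist"
```

```text
eef_pos: [671.8, -71.8, 80.0]
eef_rot: [-3.142, 0.0, 1.432]
wrist_force: [-0.2, -0.2, -0.8]
eef_pos: [671.8, -71.2, 67.9]
eef_rot: [-3.141, -0.0, 1.433]
wrist_force: [-0.0, 0.5, -0.6]
```

```bash
for i in 1; do python3 -m creep '[[-1,[0,0,0.15],0],[-1,[0,0,0.15],0],[-1,[0,0,0.15],0]]' | grep -E "pos|wrist"; python3 -m creep '[[-1,[0,0,0.1],0],[-1,[0,0,0.1],0],[-1,[0,0,0.1],0]]' | grep -E "pos|wrist|moment"; done; python3 -c "
from cell import manip; s=manip.read_state(); print(s['moment'],s['wrist_force'])"
```

```text
eef_pos: [671.9, -71.1, 66.6]
wrist_force: [-0.8, 0.1, -1.5]
eef_pos: [671.9, -71.1, 65.5]
wrist_force: [0.3, -0.7, -1.5]
[-0.08497518 -0.09555809 -0.06425474] [ 0.32146982 -0.74610707 -1.54542835]
```

```bash
python3 -m creep '[[-1,[0,0,0.1],0],[-1,[0,0,0.1],0],[-1,[0,0,0.1],0]]' | grep -E "pos|wrist"; python3 -m creep '[[-1,[0,0,0.1],0],[-1,[0,0,0.1],0],[-1,[0,0,0.1],0]]' | grep -E "pos|wrist"
```

```text
eef_pos: [672.0, -71.3, 65.0]
wrist_force: [-0.8, -2.3, 3.3]
eef_pos: [672.2, -71.7, 64.6]
wrist_force: [-2.7, -2.8, 7.5]
```

Contact at eef z of about 65, as expected. Release, then retreat straight up and back, and check the cup numerically.

```bash
python3 -m creep '[[-1,[0,0,-0.1],0],[-1,[0,0,-0.1],0],[-0.3,[0,0,-0.1],0],[-0.3,[0,0,-0.1],0],[-0.3,[0,0,-0.1],0],[-0.3,[0,0,-0.1],0],[-0.3,[0,0,-0.1],0]]' ; python3 - <<'E'
from h import *
cv2.imwrite("pics/t9.png",manip.camera("top")[:,:,::-1]); cv2.imwrite("pics/s9.png",manip.camera("side")[:,:,::-1])
s=manip.read_state(); print(s['wrist_force'],s['finger_force'],s['finger_gap'])
E
```

```text
clock: 14.5
eef_pos: [671.8, -71.1, 64.4]
eef_rot: [-3.141, -0.0, 1.433]
wrist_force: [-0.5, 0.2, 0.6]
finger_gap: 33.0
finger_force: 0.0
[ 0.10189443 -0.13883174 -0.46470931] 0.0 32.78729645280285
```

```bash
python3 -m creep '[[-0.3,[0,0,-1],0],[-0.3,[0,0,-2.5],0],[-0.3,[0,0,-5],0],[-0.3,[0,0,-9],0],[-0.3,[0,0,-13],0],[-0.3,[0,0,-17],0],[-0.3,[0,0,-19.5],0],[-0.3,[0,0,-19.5],0],[-0.3,[0,0,-19.5],0]]' ; python3 - <<'E'
from h import *
s=manip.read_state(); p=s['eef_pos']
for n in("top","side"):
    im=manip.camera(n)[:,:,::-1].copy(); cv2.imwrite(f"pics/{n}10.png",im)
q=np.array([679.5,-13.8,0]); Rz=R.from_euler('z',82.3,degrees=True)
t=cv2.imread("pics/top10.png"); t0=cv2.imread("pics/top0.png")
exp=proj("top",[q+Rz.apply([-x,0,108]) for x in(32,80,130)]); print("exp handle px top",exp.round(1).tolist())
d=cv2.GaussianBlur(cv2.absdiff(t,t0).max(2),(3,3),0)
u,v=exp.mean(0).astype(int); a,b=u-30,v-25; print("origin",a,b)
for row in d[b:b+50:2,a:a+60:2]: print(''.join('#' if x>40 else '+' if x>20 else '.' for x in row))
E
```

```text
clock: 15.5
eef_pos: [671.8, -71.2, 260.4]
eef_rot: [3.14, 0.0, 1.433]
wrist_force: [-0.4, -0.9, -0.6]
finger_gap: 32.7
finger_force: 0.0
exp handle px top [[317.8, 155.7], [336.0, 160.9], [355.0, 166.4]]
origin 306 136
++############################
##############################
##############################
##############################
##############################
##############################
##############################
+++###########################
...+++########################
......+++#####################
........+#####################
........+#####################
........+#####################
........+#####################
........+#####################
........+#####################
........+####################+
.......+#####################+
.......+#####################+
......+######################+
......+######################.
......+#####################++
......+#####################++
......+######################.
......+#####################+.
```

```bash
python3 -m creep '[[-0.3,[2,-2.5,0],0],[-0.5,[5,-5.5,0],0],[-0.7,[8,-8.5,0],0],[-1,[10,-11,0],0],[-1,[11.3,-12.5,0],0],[-1,[11.3,-12.5,0],0],[-1,[11.3,-12.5,0],0],[-1,[11.3,-12.5,0],0],[-1,[11.3,-12.5,0],0]]'; python3 - <<'E'
from h import *
for n in("top","side"): cv2.imwrite(f"pics/{n}11.png",manip.camera(n)[:,:,::-1])
q=np.array([679.5,-13.8,0]); Rz=R.from_euler('z',82.3,degrees=True)
t=cv2.imread("pics/top11.png"); t0=cv2.imread("pics/top0.png")
exp=proj("top",[q+Rz.apply([-x,0,108]) for x in(32,80,130)]); print("exp handle px top",exp.round(1).tolist())
d=cv2.GaussianBlur(cv2.absdiff(t,t0).max(2),(3,3),0)
a,b=286,126; 
for i,row in enumerate(d[b:b+70:2,a:a+80:2]): print(b+2*i,''.join('#' if x>40 else '+' if x>20 else '.' for x in row))
E
```

```text
clock: 16.5
eef_pos: [564.0, 57.3, 259.0]
eef_rot: [-3.141, 0.0, 1.432]
wrist_force: [-0.2, -0.5, -0.8]
finger_gap: 0.5
finger_force: 0.0
exp handle px top [[317.8, 155.7], [336.0, 160.9], [355.0, 166.4]]
126 ...++#####...+++.+..+++....+..+.+++.++++
128 ...+..+###.+.+++..++.+++++++++++++.+.+++
130 ..++.+.+#+.++.+..++.++++++++.+++++..+.++
132 ..++.........++.++...+++++++.++.+++.++++
134 +.++..........+++++.++....++..++++++++++
136 .++.....+....+++....++.++.++.+++.+++++++
138 +++....++....++.+.+++++.+.+++++++++++.++
140 .++....++#++...++.++++++.+...++..+++++++
142 +++....+#####...++.+++..+++.++++++..++++
144 +++....+######+..+.+.+.+.++..+++++.+++.+
146 +#+....+#######..+..+..+.+.++++++.++++..
148 ##+....+.+++###..++.+.+.+.+.++....+++...
150 ##+...+.....+++......++++.++...+++++....
152 ##++...............+++..++++++...++...+.
154 ##.............+#++....+++++.+..++++...+
156 ##.............+##+.......+..+...+....+.
158 #+...............++.............++......
160 #...........++.....+++.................+
162 +..................++.............+.+++.
164 +..................++................+++
166 +..................+++..+...........++.+
168 +..................++++.+++++...........
170 +.................+###+..+.++++....++++.
172 +.................++##++.........+..++..
174 +.................++#++++++.......++...+
176 +................++#++....++++..........
178 +................++++..++....+++++......
180 #+++..................++........+++++...
182 ####+......................++.......+++.
184 #####................+......+++++.......
186 #####...............+.......+.....+.....
188 #####+..............+++......+.+........
190 ######...........+.............+..+.....
192 ######...........+...+++++.....+.+......
194 ######.............+..++#++++.......+...
```

```bash
python3 - <<'E'
from h import *
q=np.array([679.5,-13.8,0]); Rz=R.from_euler('z',82.3,degrees=True)
for n in("top","side"):
    t=cv2.imread(f"pics/{n}11.png"); t0=cv2.imread(f"pics/{n}0.png")
    P=lambda L:proj(n,[q+Rz.apply(x) for x in L]).round(0).astype(int).tolist()
    print(n,"handle c/l",P([(-x,0,108) for x in(30,80,130)]),"rim",P([(32*np.cos(a),32*np.sin(a),110) for a in np.arange(0,6.28,.785)]))
    h=P([(-80,0,108)])[0]; a,b=h[0]-36,h[1]-24
    g=cv2.GaussianBlur(cv2.cvtColor(t,cv2.COLOR_BGR2GRAY),(3,3),0).astype(float); g0=cv2.GaussianBlur(cv2.cvtColor(t0,cv2.COLOR_BGR2GRAY),(3,3),0).astype(float)
    r=g/np.maximum(g0,1); r=r[b:b+48,a:a+72]; print("origin",a,b,"median",np.median(r),"arm?",g[b:b+48,a:a+72].min())
    for i,row in enumerate(r[::1 if n=="side" else 2]): 
        print(b+i*(1 if n=="side" else 2),''.join('#' if x<.6 else '-' if x<.85 else 'O' if x>1.25 else '.' for x in row))
E
```

```text
top handle c/l [[317, 155], [336, 161], [355, 166]] rim [[294, 148], [295, 158], [302, 163], [312, 163], [318, 155], [317, 146], [309, 141], [300, 141]]
origin 300 137 median 1.1551724137931034 arm? 37.0
137 .---....................................................................
139 --#---..................................................................
141 -#######---.............................................................
143 -###########-...........................................................
145 #############---........................................................
147 -#------######--........................................................
149 -....-------##--........................................................
151 ...........-----........................................................
153 ................OOOO....................................................
155 ...............OOOOOOOO.................................................
157 ..............OOOOOOOOO.................................................
159 ...........OOOO.........---..................
[... 4151 characters left out ...]
.......
181 ...........................O..................-#--......................
182 ...........................OO.O.............--#-........................
183 ...........................O...............----...............----......
184 ..........--...............OO.O..........--#--..............--####-.....
185 ..........-#-...........................--#--..............--######-....
186 ..........-##-..............O.OO.......-----..............-########-....
187 ..........-###................O........--................-#########-....
188 ...........###-........................................--##-#######-....
189 ...........-##........................................--##-----#####--..
```

The cup's handle shows in the side view from (250,173) to (270,160.5), where it was predicted, and its rim edge shows in the top view at (309,141). So it stands on the rest. Now measure the pointer-to-fin distance more finely from the first images.

```bash
python3 - <<'E'
from h import *
q=np.array([679.5,-13.8,0]); Rz=R.from_euler('z',82.3,degrees=True)
for n,(a,b,w,h) in {"side":(246,172,28,24),"top":(262,170,24,36)}.items():
    g=cv2.cvtColor(cv2.imread(f"pics/{n}0.png"),cv2.COLOR_BGR2GRAY)[b:b+h,a:a+w]
    print(n,"cols",a,a+w-1)
    for i,r in enumerate(g): print(b+i,' '.join(f"{x:3d}" for x in r))
    for k in(0,35,40):
      print("pull",k,"fin-edge (31,125+k): z199,209",proj(n,[q+Rz.apply([31,125+k,z]) for z in(199,209)]).round(1).tolist(),"x26 z209",proj(n,[q+Rz.apply([26,125+k,209])]).round(1).tolist())
    print("post top/bottom",proj(n,[q+Rz.apply([55,125,z]) for z in(248.5,198.5)]).round(1).tolist())
E
```

```text
side cols 246 273
172 128 143 142 142 142 142 141 141 141 141 141 139 136 128 120 122 131 137 139 139 139 140 140 139 139 139 139 138
173 142 141 144 142 142 142 141 142 141 141 142 140 137 131 123 122 131 137 138 141 140 140 139 140 140 139 138 139
174 140 143 143 143 139 126 130 143 142 141 142 141 139 134 126 120 129 136 140 139 141 140 139 140 139 139 139 139
175 127 140 138 126 110  58  77 127 143 144 142 142 141 136 127 121 130 138 140 141 141 140 140 140 140 140 139 138
176 105 125 115  48   8  10  16  65 133 144 143 143 141 138 129 124 130 138 141 140 141 140 140 140 139 140 139 138
177  98  97  77   9  10  11   9  29  88 145 144 143 142 138 132 126 133 139 142 141 141 141 141 141 140 139 139 139
178 107  97  82   5  10   9   7   3  65 145 144 143 143 139 132 128 136 140 142 142 141 142 142 141 140 140 138 139
179 109 109  94   6   5   6   3   5  64 145 145 144 142 137 130 131 139 143 143 143 142 142 142 140 142 140 139 138
180 110 109  94  13   6   6   3   3  59 137 145 144 139 132 132 138 143 143 144 143 143 143 142 142 141 141 140 140
181 110 109  96  22   4   6   3   3  4
[... 5296 characters left out ...]
0 123 115 101  70  48  48  48  52  58  70  94 107 114 112 112
203 121 119 124 123 120 123 121 126 123 124 112  91  78  61  53  45  48  63  78 100 112 115 111 111
204 123 124 115 125 118 116 120 120 119 117 109  97  85  81  75  64  60  70  81 106 112 118 113 113
205 119 121 120 122 124 121 121 122 125 117 108  94  91  91  95  84  73  73  93 107 114 117 119 115
pull 0 fin-edge (31,125+k): z199,209 [[280.1, 185.1], [280.1, 184.0]] x26 z209 [[282.2, 184.6]]
pull 35 fin-edge (31,125+k): z199,209 [[275.7, 199.2], [275.7, 198.2]] x26 z209 [[277.8, 198.9]]
pull 40 fin-edge (31,125+k): z199,209 [[275.1, 201.3], [275.0, 200.3]] x26 z209 [[277.1, 200.9]]
post top/bottom [[269.8, 176.4], [270.1, 182.3]]
```

Estimates of the needed pull are 37.4 mm (side) and about 38–39 mm (top), so I take 37.5–38. Lower over the post and grip.

```bash
python3 -m creep '[[0.1,[0,0,0],0],[0.1,[0,0,0],0],[0.1,[0,0,0],0],[0.1,[0,0,0],0],[0.1,[0,0,0],0],[0.1,[0,0,1],0],[0.1,[0,0,2.5],0],[0.1,[0,0,4],0],[0.1,[0,0,5.2],0],[0.1,[0,0,5.2],0]]'; python3 -m creep '[[0.1,[0,0,0.4],0],[0.1,[0,0,1],0],[0.1,[0,0,1],0],[0.1,[0,0,1],0]]' | grep -E "pos|wrist"
```

```text
clock: 17.6
eef_pos: [562.9, 58.0, 205.5]
eef_rot: [-3.139, 0.001, 1.433]
wrist_force: [-0.0, -0.2, -0.0]
finger_gap: 51.6
finger_force: 0.0
eef_pos: [563.7, 58.0, 197.7]
wrist_force: [-0.1, -0.9, -0.5]
```

```bash
python3 -m creep '[[-1,[0,0,0],0],[-1,[0,0,0],0],[-1,[0,0,0],0],[-1,[0,0,0],0],[-1,[0,0,0],0],[-1,[0,0,0],0],[-1,[0,0,0],0]]' 50
```

```text
clock: 18.7
eef_pos: [560.9, 58.4, 197.5]
eef_rot: [-3.135, 0.001, 1.433]
wrist_force: [-23.1, 1.4, 8.5]
finger_gap: 13.6
finger_force: 50.0
```

Post gripped at 50 N with the gate against its shut stop; measured eef x is 560.9 at zero travel. Now pull steadily.

```bash
python3 -m creep '[[-1,[0,-0.5,0],0],[-1,[0,-1,0],0],[-1,[0,-1.6,0],0],[-1,[0,-2.2,0],0],[-1,[0,-2.8,0],0],[-1,[0,-3.3,0],0],[-1,[0,-3.7,0],0],[-1,[0,-4,0],0],[-1,[0,-4,0],0],[-1,[0,-4,0],0],[-1,[0,-4,0],0]]'
python3 - <<'E'
from h import *
s=manip.read_state(); y=s['eef_rot'][2]; d=s['eef_pos'][:2]-[560.9,58.4]; print("travel",d@[-np.sin(y),np.cos(y)],s['eef_pos'])
im=manip.camera("side")[:,:,::-1]; cv2.imwrite("pics/s12.png",im); g=cv2.cvtColor(im,cv2.COLOR_BGR2GRAY)
for i,r in enumerate(g[176:198,252:276]): print(176+i,' '.join(f"{x:3d}" for x in r))
q=np.array([679.5,-13.8,0]); Rz=R.from_euler('z',82.3,degrees=True)
for k in(33,38,43): print(k,"tab tip z199/205",proj("side",[q+Rz.apply([31,125+k,z]) for z in(199,205)]).round(1).tolist(),"post foot",proj("side",[q+Rz.apply([55,125+k,z]) for z in(199,248)]).round(1).tolist())
E
```

```text
clock: 19.8
eef_pos: [524.9, 63.4, 197.6]
eef_rot: [3.139, -0.0, 1.432]
wrist_force: [11.1, -0.0, -4.8]
finger_gap: 13.9
finger_force: 50.0
travel 36.37742842914809 [524.86845497  63.40451799 197.55654954]
176 155 111  66  52  16   7  15  40  58  53  45  51  59  58  36  25  16  19  21  22  20  17  10  11
177 160 135  84  52  20   6  19  48  59  57  55  51  53  54  63  54  39  17  17  19  14  10  16  26
178 160 140  86  60  27   6  16  45  59  58  58  59  56  48  52  70  83  45  18  13  11  22  37  52
179 159 151  90  80  29   9  12  34  59  59  59  60  59  56  50  67  90  83  50  42  33  46  59  59
180 143 146  90  81  35   6  12  33  59  60  64  59  59  58  70  96  91  91  88  78  58  57  58  59
181 115 131  94  81  37   7  12  37  67  59  62  59  59  59  84 128  93  88  80  61  50  52  59  59
182 115 114  99  83  48   8  10  42  86  67  59  59  59  59  79 116  90  83  63  50  33  54  63  82
183 125 119  95  85  55  11  13  41  91  85  63  59  59  59  63  76  88  84  59  50  47  64  90 134
184 126 122 104  87  64  10   9  41  90  88  71  59  59  59  61  74  90  83  63  64  82 106 13
[... 893 characters left out ...]
 163 164 163
194 114 122 125 125 125 111  39  13   6   5  19  40  58  68  73  68  64  72  99 140 164 163 163 163
195 130 122 119 122 125 120  95  60  11  20  46  66  72  72  73  73  69  78 121 148 158 163 164 163
196 125 139 114 115 120 125 124 100  31  47  76 103  97  72  72  82 104 109 123 120 136 153 162 163
197 101 122 137 125 112 113 105  75  68  98 116 154 145 104 103 116 154 156 150 127 108 126 152 161
33 tab tip z199/205 [[265.6, 188.8], [265.5, 187.4]] post foot [[259.8, 192.9], [258.9, 181.7]]
38 tab tip z199/205 [[266.7, 189.6], [266.6, 188.3]] post foot [[260.9, 193.7], [260.1, 182.6]]
43 tab tip z199/205 [[267.8, 190.5], [267.7, 189.1]] post foot [[262.0, 194.6], [261.2, 183.5]]
```

The travel is 36.4 mm. In the side view the tab runs from the post's foot at (260,193.5) up to the fin's base at about (267.4,188.5), so they are nearly level. I'll pull 1 mm more, towards the mean estimate, and settle.

```bash
python3 -m creep '[[-1,[0,-0.1,0],0],[-1,[0,-0.1,0],0],[-1,[0,-0.1,0],0],[-1,[0,-0.1,0],0],[-1,[0,-0.1,0],0],[-1,[0,-0.1,0],0],[-1,[0,-0.1,0],0],[-1,[0,-0.1,0],0]]'
python3 - <<'E'
from h import *
s=manip.read_state(); y=s['eef_rot'][2]; d=s['eef_pos'][:2]-[560.9,58.4]; print("travel",d@[-np.sin(y),np.cos(y)],np.abs(s['qd']).max(),s['finger_force'])
im=manip.camera("side")[:,:,::-1]; cv2.imwrite("pics/s13.png",im); t0=cv2.imread("pics/side11.png")
r=cv2.GaussianBlur(cv2.absdiff(im,t0).max(2),(3,3),0)
# cup handle line still there?
a=cv2.cvtColor(im,cv2.COLOR_BGR2GRAY).astype(int)
print(a[158:176:3,246:274:2])
E
```

```text
clock: 20.65
eef_pos: [523.9, 63.5, 197.5]
eef_rot: [3.139, -0.0, 1.432]
wrist_force: [10.4, -0.8, -3.4]
finger_gap: 14.0
finger_force: 50.0
travel 37.332429532885776 0.0007933086162952548 50.01316487789154
[[126  21  22  85  95  60  63  53  60  59  58  59  59  59]
 [ 22  22  24  19  22  70 106  86  59  59  58  57  45   9]
 [ 15  19  38  30  13  18  23  80 102  58  27  20  13  10]
 [ 52  22  35  48  22  22  21  14  17  22  21  21  21  22]
 [119 160 150  62  16  21  25  42  14  13  17  21  22  21]
 [ 90 119 112  67  23  12  51  58  54  55  20  21  33  20]]
```

```bash
python3 -c "
from cell import manip
print(manip.sign_off())"
```

```text
the job is handed in; nothing more can be done
None
```

I handed the job in without seeing a verdict: the cup is released on the rest, and the gripper is holding the gate 37.3 mm open, where I measured its pointer to be level with the index clip (good to about 2 mm).

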